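Start a timed viewing cycle on the microscope light console

ROBOT

A 7-joint arm with a two-finger parallel gripper is mounted at the origin on the work surface. World frame = base frame: x ahead of the robot, y to its left, z up, the work surface at z = 0. Lengths are in m, angles in rad, forces in N, time in s.
With the tool pointing down it reaches from about 0.4 to 0.85 m from the base axis. Payload 4.5 kg.
Tool frame: the origin (TCP) lies at the very end of the fingers, on their centre line; the grasp point (between the pads) lies 19 mm behind it; z points along the fingers, y is the line along which they close (so a half turn about z gives the same grasp; the last joint's range is limited). The gripper opens to 88 mm and grips with 3 to 60 N. Pads are 18 mm wide; open, the fingers measure 123 mm over their backs; the gripper's body (75 mm by 187 mm) begins 45 mm behind the grasp point.
Start: joints at [-1.298, 0.689, -0.195, 1.565, 0.157, 0.902, -0.215], TCP at [0.148, 0.607, 0.239] pointing down, gripper open.
Joint ranges: [-3.01, 3.01], [-0.46, 2.08], [-1.47, 1.51], [0.13, 2.56], [-1, 4.14], [0.04, 2.09], [-2.66, 2.66]. Speed limits (rad/s): [2.57, 2.57, 3.14, 3.14, 3.14, 3.14, 3.14].

INTERFACE

Orientations are given as a unit quaternion [x, y, z, w].
In Python, from plant import r gives the robot as it stands. The module is installed in compiled form; this text tells all that it offers.
- The arm moves only by the shell command python3 -m pendant 'ROWS' [FORCE]. ROWS is JSON, one flat list of numbers, 7 for each row, row after row: the opening, from 0 (shut) to 1 (fully open), then the shift along the tool's x, y, z scaled (see below), then the turn, a rotation vector about the tool's x, y, z scaled (see below). A call has 1 to 12 rows; each row is the pose to reach, as a shift and turn from the pose commanded when the call began, along the tool's axes at that moment; what a row does not reach only later rows make up. The controller multiplies each number of a shift by 0.15 m and each number of a turn by pi/2 rad. A row lasts 1/10 s, in which the tool goes at most 50 mm and 8.59 degrees, less where a joint would pass 70% of its speed; a pose out of reach is approached as far as the arm can. A call with a number of a shift or a turn outside -1 to 1 is refused whole. A call with a gripper value outside its range is refused whole. The fingers move at their own pace and stop on an object; FORCE is the grip in N (left out, the last holds). Time passes only in rows, so rows that repeat a pose let the fingers close. It gives the time, the measured TCP pose, the force, the opening and the grip force at its end, in the units of the state.
- r.get_state(): the state, without advancing time (a new reading comes with each control period).
- r.snapshot(name): name is "side" or "top" or "wrist"; returns a dict with "img" (420x560x3 uint8, red, green, blue), "mtx" (3x3 intrinsics, pixels), "cam_to_world" (4x4, takes a point from camera to world coordinates). Camera axes: x right, y up, looking along -z (the intrinsics and any distortion apply to the point x, -y, -z); pixel columns grow to the right and rows downward; lengths in m; the calibration is good to about 2 mm. A picture is of the moment at which its call begins. There is no depth.
- r.finish_job(): hands the job in; it is judged then, once.
The state is a dict: "clock": time; "q": joint angles; "qd": joint speeds; "joint_torque": joint torques, N m; "tool_pos": TCP position; "eef_rot": TCP orientation; "contact_force": force on the tool from outside, world axes, zero at the start; "moment": the same for the moment, N m; "opening": opening from 0.0 (shut) to 1.0 (fully open); "finger_force": force on a finger pad.
Only numpy, scipy, OpenCV 4.12 (cv2) and the standard library are available. Lean on these libraries where they do the work, as an engineer would, in place of code of your own. Each camera call takes 0.05 s, during which the arm holds its last target. There are 200 camera calls.

TASK

On the white console, first push the red main rocker over to on by pressing its raised end (marked with a white dot) fully down, then do the same with the blue lamp rocker, and then press the green start button fully down and let it come back up. Work with the fingertips only: do not press the black cancel button, and do not pick up or shift the vial, the dish, the jar or the spatula.

Things in the scene. Friction and masses are not known exactly. Their poses are not given: they have to be found in the camera images.
- console: white control console, fixed, 170 mm deep (its x) by 360 mm wide (its y), flat top 45 mm above the bench. Origin: centre of its underside; at yaw 0 its +x points away from the robot, +y to the robot's left. In a row on its top at y = -120, -40, 40 and 120 mm, x = 0: red rocker, blue rocker, green button, black button, in any order, turned with the console
- main_press (a point): centre of the white dot on the red main rocker's on end, on its upper face, 24 mm from the pivot towards console +x; moves with the rocker. A flat paddle 64 mm long (along console x), 36 mm wide, 8 mm thick, in a black frame 78 x 48 mm, 10 mm high; its pivot, along console y, is 18 mm above the console top. The dot is 28 mm above the console top when off, 16 mm when on
- main (a joint): angle of the red main rocker: 0 off (dot end raised 0.25 rad from level), 0.5 rad fully on (dot end 0.25 rad below level, at its stop); starts between 0 and 0.06. About 2 N on the dot starts it, up to 4 N if pushed nearer the pivot; it stays where it is left
- lamp_press (a point): the same point (white dot on the on end) of the blue lamp rocker, which is made exactly like the red one
- lamp (a joint): angle of the blue lamp rocker: 0 off (dot end up), 0.5 rad fully on (dot end down, at its stop); starts between 0 and 0.06
- start_top (a point): centre of the top of the green start button: a round cap 30 mm in diameter in a round grey housing 46 mm in diameter and 12 mm high; the cap's top is 22 mm above the console top at rest. It goes straight down against a spring
- start (a joint): how far the green start button is pressed: 0 at rest, 0.006 m fully down (about 5 N); springs back when released
- cancel_top (a point): centre of the top of the black cancel button, made like the green one; not to be pressed
- cancel (a joint): how far the black cancel button is pressed: 0 at rest, 0.006 m fully down; springs back
- vial: small amber vial with a white cap, 25 mm in diameter, 46 mm tall, 20 to 45 g, standing loose on the console top on the robot's side of the modules (console x about -64 mm). Origin: centre of its underside, z up
- dish: clear covered dish, 90 mm in diameter, 15 mm high, lying loose on the white light base. Origin: centre of its underside
- light_base: round white light base, 176 mm in diameter, 30 mm high, fixed to the bench to the left of the console. Origin: centre of its underside
- jar: specimen jar with an orange cap, 60 mm in diameter, 70 mm tall, standing loose on the bench to the right of the console. Origin: centre of its underside
- spatula: slim lab spatula with a blue handle (10 mm wide, 8 mm high) and a steel blade, 172 mm long, lying loose on the bench between robot and console. Origin: centre of its underside, its x axis along its length

How it is judged:
On the way, in this order (a step that is already met when the one before it is completed fails the run):
1. the red main rocker is pushed fully on (value of joint main above 0.42 rad), for 0.05 s.
2. the blue lamp rocker is pushed fully on (value of joint lamp above 0.42 rad), for 0.05 s.
3. the green start button is pressed fully down (value of joint start above 0.0045 m), for 0.05 s.
At the end, for the whole second after the job is handed in: both rockers fully on (joint above 0.42 of 0.5 rad), the green and black buttons up (pressed less than 1.5 mm), vial and jar upright, and vial, dish, jar and spatula at rest within 15 mm of where they began (value of joint each of main, lamp above 0.42 rad and value of joint each of start, cancel below 0.0015 m and not (distance of vial from where it was at the start of the episode above 0.015 m) and not (distance of dish from where it was at the start of the episode above 0.015 m) and not (distance of jar from where it was at the start of the episode above 0.015 m) and not (distance of spatula from where it was at the start of the episode above 0.015 m) and angle between each of vial, jar's own z axis and vertical below 0.1 rad and linear speed of each of vial, dish, jar, spatula below 0.02 m/s); the robot touches nothing.
It fails at once if the black cancel button is pressed (2 mm or more) (value of joint cancel above 0.002 m).
It fails at once if the lamp rocker is pushed over while the main rocker is not on (value of joint lamp above 0.25 rad and value of joint main below 0.42 rad).
It fails at once if the start button is pressed while either rocker is not on (value of joint start above 0.003 m and value of joint any of main, lamp below 0.42 rad).
It fails at once if the vial, dish, jar or spatula is picked up or shifted by more than 15 mm (distance of any of vial, dish, jar, spatula from where it was at the start of the episode above 0.015 m).
It also fails if it takes over 38 s, if anything falls off the work surface, if the arm or the gripper's body presses on something with over 40 N, if the wrist force passes 120 N, or if a joint passes its speed limit or range.

## Working session

There is one attempt and no reset: what is moved stays moved. The work goes in short steps, Python scripts to look and compute and a shell command to move; the robot and the scene stay as the last step left them, time stands still between calls to the robot, and variables do not carry over. Pictures are saved under pics/ and viewed, at most 10 in all, crops included, and the job is handed in when it is done.

```bash
mkdir -p pics
python3 - <<'E'
from plant import r
import cv2,numpy as np
s=r.get_state();print({k:np.round(v,3) for k,v in s.items()})
a=[]
for n in("top","side"):
    d=r.snapshot(n);np.savez(n+'0.npz',**d);print(n,np.round(d['mtx'],1).tolist(),np.round(d['cam_to_world'],3).tolist(),[k for k in d])
    cv2.imwrite(f'pics/{n}0.png',d['img'][:,:,::-1])
E
```

```text
{'clock': np.float64(0.0), 'q': array([-1.298,  0.69 , -0.195,  1.566,  0.157,  0.903, -0.215]), 'qd': array([-0.001, -0.   , -0.   , -0.   ,  0.001,  0.001,  0.001]), 'joint_torque': array([-1.0000e-03, -5.2756e+01, -1.2670e+00, -1.5344e+01, -5.3000e-02,
        6.0000e-03,  0.0000e+00]), 'tool_pos': array([0.148, 0.607, 0.238]), 'eef_rot': array([ 0.119,  0.993, -0.001, -0.   ]), 'contact_force': array([-0.499,  0.065, -0.29 ]), 'moment': array([0.034, 0.024, 0.048]), 'finger_force': np.float64(0.0), 'opening': np.float64(0.997)}
top [[456.5, 0.0, 283.7], [0.0, 456.5, 202.5], [0.0, 0.0, 1.0]] [[-0.022, 0.996, -0.091, 0.444], [-1.0, -0.023, -0.012, 0.054], [-0.014, 0.09, 0.996, 1.29], [0.0, 0.0, 0.0, 1.0]] ['img', 'mtx', 'cam_to_world']
side [[385.7, 0.0, 273.4], [0.0, 385.7, 218.8], [0.0, 0.0, 1.0]] [[0.93, 0.227, -0.288, 0.29], [-0.367, 0.551, -0.75, -0.603], [-0.012, 0.803, 0.596, 0.612], [0.0, 0.0, 0.0, 1.0]] ['img', 'mtx', 'cam_to_world']
```

View pics/top0.png

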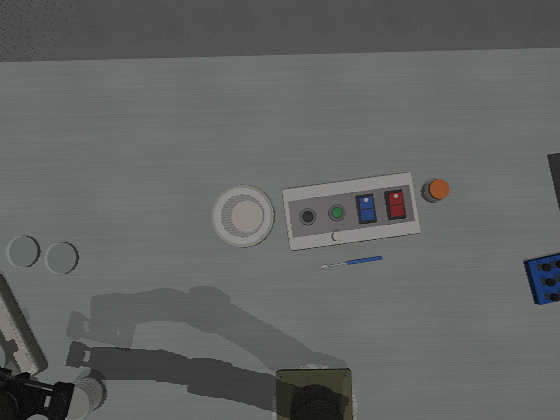

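View pics/side0.png

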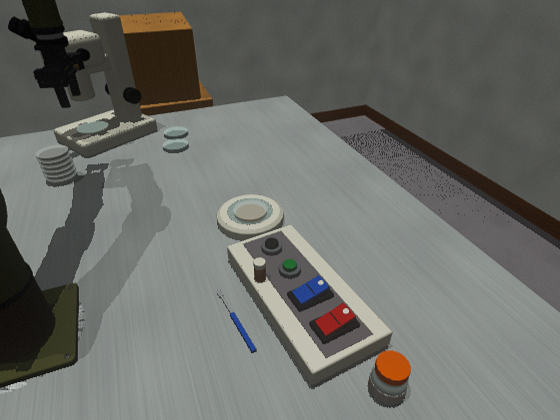

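The top view shows the modules in a row from the robot's left: black (308,216), green (337,212), blue with its dot (365,200) and red with its dot (397,192). The vial is at about (336,237) and the jar at (436,190). The side view agrees, with the red dot at (346,311) and the blue dot at (321,283). Next I measure these points.

```bash
cat > h.py <<'E'
import cv2,numpy as np
def ray(d,u,v):
    M=d['cam_to_world'];c=np.linalg.inv(d['mtx'])@[u,v,1];return M[:3,3],M[:3,:3]@(c*[1,-1,-1])
def onplane(d,uv,z):
    o,k=ray(d,*uv);return o+k*(z-o[2])/k[2]
def proj(d,p):
    M=d['cam_to_world'];c=(M[:3,:3].T@(np.asarray(p)-M[:3,3]))*[1,-1,-1];q=d['mtx']@c;return q[:2]/q[2]
def tri(d1,u1,d2,u2):
    A=np.zeros((3,3));b=np.zeros(3)
    for d,u in((d1,u1),(d2,u2)):
        o,k=ray(d,*u);k=k/np.linalg.norm(k);P=np.eye(3)-np.outer(k,k);A+=P;b+=P@o
    return np.linalg.solve(A,b)
def cen(m,box,big=True):
    x0,y0,x1,y1=box;q=np.zeros_like(m,np.uint8);q[y0:y1,x0:x1]=m[y0:y1,x0:x1]
    n,l,s,c=cv2.connectedComponentsWithStats(q)
    i=1+np.argmax(s[1:,4]);return c[i],s[i,4]
E
python3 - <<'E'
from h import *
T=dict(np.load('top0.npz'));S=dict(np.load('side0.npz'))
def masks(d):
    i=d['img'].astype(int);R,G,B=i[...,0],i[...,1],i[...,2];mn=i.min(2)
    return dict(green=(G>R+25)&(G>B+15),white=mn>130,red=(R>G+50)&(R>B+50),blue=(B>R+50))
mt,ms=masks(T),masks(S)
bx=dict(red=((383,183,410,208),(335,300,358,321),'white',.073),blue=((355,190,376,208),(312,275,332,292),'white',.073),green=((325,200,350,225),(275,255,305,280),'green',.067))
P={}
for k,(bt,bs,m,z) in bx.items():
    a,na=cen(mt[m],bt);b,nb=cen(ms[m],bs)
    P[k]=tri(T,a,S,b);print(k,a.round(1),na,b.round(1),nb,'tri',P[k].round(4),'plane',onplane(T,a,z).round(4),onplane(S,b,z).round(4))
for k,bt,bs in(('red',(380,180,412,225),(305,300,362,345)),('blue',(350,185,380,225),(285,270,335,310))):
    a,na=cen(mt[k],bt);b,_=cen(ms[k],bs);print(k,'paddle ctr',onplane(T,a,.065).round(4),onplane(S,b,.065).round(4))
print('console corners',[onplane(T,u,.045).round(3) for u in((282,189),(411,173),(420,234),(291,250))])
print('vial cap top',onplane(T,(336,237),.091).round(3),onplane(S,(260,262),.091).round(3), 'jar',onplane(T,(439,188),.07).round(3))
print('tcp proj',proj(T,[.148,.607,.238]),proj(T,[.148,.607,.35]),proj(S,[.148,.607,.238]))
from scipy.spatial.transform import Rotation as Ro
print(Ro.from_quat([.119,.993,-.001,0]).as_matrix().round(3))
import cv2
cv2.imwrite('pics/z.png',np.hstack([cv2.resize(T['img'][160:260,200:320+140,::-1],None,fx=2.4,fy=2.4)]))
from plant import r
cv2.imwrite('pics/w0.png',r.snapshot('wrist')['img'][:,:,::-1])
E
```

```text
red [393.1 184.3] 83 [352.6 305. ] 121 tri [ 0.5921 -0.2227  0.0736] plane [ 0.5973 -0.2254  0.073 ] [ 0.5867 -0.2209  0.073 ]
blue [358.4 190.2] 11 [327.8 278.6] 68 tri [ 0.5846 -0.1339  0.0589] plane [ 0.5836 -0.1319  0.073 ] [ 0.5765 -0.1457  0.073 ]
green [337. 212.] 89 [289.5 263.4] 111 tri [ 0.5268 -0.0735  0.068 ] plane [ 0.5268 -0.0736  0.067 ] [ 0.5275 -0.0725  0.067 ]
red paddle ctr [ 0.5434 -0.2324  0.065 ] [ 0.5444 -0.2304  0.065 ]
blue paddle ctr [ 0.5341 -0.1528  0.065 ] [ 0.535  -0.1507  0.065 ]
console corners [array([0.595, 0.073, 0.045]), array([ 0.631, -0.282,  0.045]), array([ 0.463, -0.299,  0.045]), array([0.428, 0.052, 0.045])]
vial cap top [ 0.46  -0.066  0.091] [ 0.465 -0.07   0.091] jar [ 0.585 -0.348  0.07 ]
tcp proj [ 47.52260364 381.47119964] [ 17.98277554 398.21790449] [ 71.23997467 100.70015999]
[[-0.972  0.236 -0.   ]
 [ 0.236  0.972 -0.002]
 [-0.    -0.002 -1.   ]]
```

View pics/w0.png

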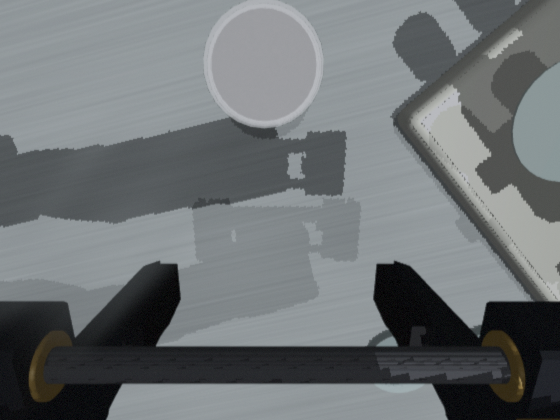

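View pics/z.png

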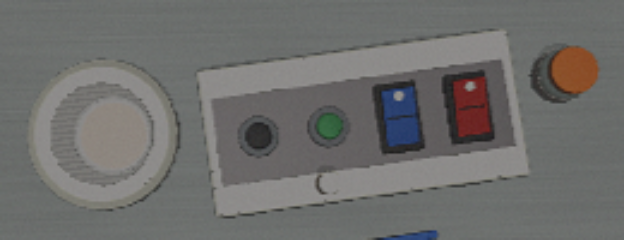

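The wrist view shows only the plate stack (262,62) and the microscope stage to the right. In the crop, the dots are at crop (470,87) and (399,97), which is top image (396,196) and (366,200). The white masks caught the console edge instead of the dots, so I'm redoing them with tighter boxes while backing the arm away from the microscope.

```bash
python3 - <<'E'
from h import *
T=dict(np.load('top0.npz'));S=dict(np.load('side0.npz'))
def dot(d,c,k=5):
    x,y=c;p=d['img'][y-k:y+k+1,x-k:x+k+1].min(2).astype(float);p=np.clip(p-80,0,None)
    g=np.mgrid[-k:k+1,-k:k+1];return np.array([x+(g[1]*p).sum()/p.sum(),y+(g[0]*p).sum()/p.sum()])
for n,a,b in(('red',(396,196),(346,311)),('blue',(366,200),(321,283))):
    a,b=dot(T,a),dot(S,b);print(n,a.round(1),b.round(1),tri(T,a,S,b).round(4),onplane(T,a,.073).round(4),onplane(S,b,.073).round(4))
E
python3 -m pendant '[0,-0.12,-0.3,-0.1,0,0,0, 0,-0.24,-0.6,-0.2,0,0,0, 0,-0.35,-0.87,-0.2,0,0,0, 0,-0.35,-0.87,-0.2,0,0,0]'
```

```text
red [395.4 195.4] [346.5 309.7] [ 0.5676 -0.2294  0.0779] [ 0.5672 -0.2302  0.073 ] [ 0.571  -0.2263  0.073 ]
blue [365.6 199.4] [321.7 281.2] [ 0.5591 -0.1502  0.0769] [ 0.5582 -0.1503  0.073 ] [ 0.5624 -0.1472  0.073 ]
clock: 0.55
tool_pos: [0.1694, 0.4598, 0.2682]
eef_rot: [0.121, 0.993, -0.005, 0.001]
contact_force: [0.1, 0.6, 0.3]
opening: 0.659
finger_force: 0.0
```

```bash
python3 -m pendant '[0,-0.27,-0.16,0,0,0,-0.07, 0,-0.54,-0.33,0,0,0,-0.15, 0,-0.8,-0.49,0,0,0,-0.22, 0,-0.8,-0.49,0,0,0,-0.22]'
```

```text
clock: 0.95
tool_pos: [0.2727, 0.3626, 0.2682]
eef_rot: [-0.048, 0.999, -0.002, 0.001]
contact_force: [-0.8, 0.2, -0.8]
opening: 0.297
finger_force: 0.0
```

```bash
python3 -m pendant '[0,-0.25,-0.25,0,0,0,0, 0,-0.5,-0.5,0,0,0,0, 0,-0.75,-0.75,0,0,0,0, 0,-1,-1,0,0,0,0, 0,-1,-1,0,0,0,0]'
python3 -m pendant '[0,-0.13,-0.25,0,0,0,0, 0,-0.26,-0.5,0,0,0,0, 0,-0.4,-0.75,0,0,0,0, 0,-0.55,-1,0,0,0,0, 0,-0.55,-1,0,0,0,0]'
python3 -m pendant '[0,0,-0.25,0,0,0,0, 0,0,-0.5,0,0,0,0, 0,0,-0.75,0,0,0,0, 0,0,-1,0,0,0,0, 0,0,-1,0,0,0,0, 0,0,-1,0,0,0,0]'
python3 -c "
from plant import r;s=r.get_state();print(s['tool_pos'],s['eef_rot'],s['qd'].round(3))"
```

```text
clock: 1.45
tool_pos: [0.437, 0.2309, 0.2683]
eef_rot: [-0.049, 0.999, -0.001, 0.001]
contact_force: [0.7, 0.5, -0.1]
opening: 0.004
finger_force: 0.0
clock: 1.95
tool_pos: [0.5338, 0.0892, 0.2681]
eef_rot: [-0.048, 0.999, -0.002, 0.001]
contact_force: [-0.5, 1.0, -1.4]
opening: 0.005
finger_force: 0.0
clock: 2.55
tool_pos: [0.5464, -0.0533, 0.2685]
eef_rot: [-0.053, 0.999, 0.001, -0.0]
contact_force: [-0.2, -0.2, -0.7]
opening: 0.005
finger_force: 0.0
[ 0.54640396 -0.0533219   0.26847578] [-5.30299211e-02  9.98592730e-01  6.14509073e-04 -1.01489160e-04] [-0.031 -0.007 -0.033  0.007 -0.004 -0.001  0.006]
```

```bash
python3 -m pendant '[0,0,-0.25,0,0,0,0, 0,-0.02,-0.5,0,0,0,0, 0,-0.04,-0.75,0,0,0,0, 0,-0.04,-0.9,0,0,0,0, 0,-0.04,-0.9,0,0,0,0]'
python3 -m pendant '[0,0,-0.14,0,0,0,0, 0,0,-0.28,0.2,0,0,0, 0,0,-0.28,0.45,0,0,0, 0,0,-0.28,0.7,0,0,0, 0,0,-0.28,0.95,0,0,0, 0,0,-0.28,1,0,0,0, 0,0,-0.28,1,0,0,0, 0,0,-0.28,1,0,0,0]'
python3 - <<'E'
from plant import r
from h import *
s=r.get_state();p=s['tool_pos'];print(p,s['eef_rot'],s['contact_force'])
d=r.snapshot('side');t=r.snapshot('top')
a=cv2.resize(d['img'][190:400,200:440,::-1],None,fx=1.7,fy=1.7);b=cv2.resize(t['img'][150:270,280:460,::-1],None,fx=2,fy=2)
c=np.zeros((max(a.shape[0],b.shape[0]),a.shape[1]+b.shape[1],3),np.uint8);c[:a.shape[0],:a.shape[1]]=a;c[:b.shape[0],a.shape[1]:]=b
cv2.imwrite('pics/s1.png',c)
E
```

```text
clock: 3.05
tool_pos: [0.5671, -0.1895, 0.2683]
eef_rot: [-0.052, 0.999, -0.0, 0.0]
contact_force: [-1.6, -0.1, -0.5]
opening: 0.003
finger_force: 0.0
clock: 3.85
tool_pos: [0.5729, -0.2284, 0.1205]
eef_rot: [-0.054, 0.999, -0.0, 0.002]
contact_force: [-0.7, -0.3, 0.5]
opening: 0.007
finger_force: 0.0
[ 0.57287186 -0.22835928  0.12045453] [-5.41855267e-02  9.98529735e-01 -2.39376860e-07  1.51548725e-03] [-0.70215497 -0.27857822  0.50465447]
```

View pics/s1.png

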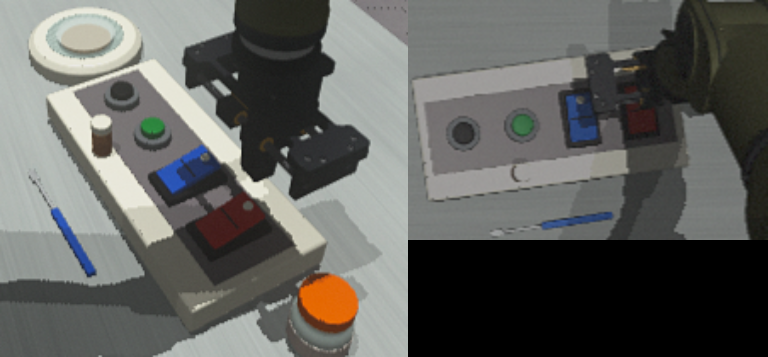

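The crop shows the closed fingertips just above the red dot, with the dot at (247,207) and the tip at (258,175), and clear of the jar and vial. Now I press.

```bash
python3 -m pendant '[0,0.01,0,0.12,0,0,0, 0,0.01,0,0.2,0,0,0, 0,0.01,0,0.26,0,0,0, 0,0.01,0,0.3,0,0,0, 0,0.01,0,0.33,0,0,0, 0,0.01,0,0.36,0,0,0, 0,0.01,0,0.385,0,0,0, 0,0.01,0,0.385,0,0,0, 0,0.01,0,0.385,0,0,0]'
```

```text
clock: 4.85
tool_pos: [0.5718, -0.2297, 0.0629]
eef_rot: [-0.054, 0.999, -0.0, 0.002]
contact_force: [1.9, 1.0, 12.4]
opening: 0.005
finger_force: 6.0
```

```bash
python3 -m pendant '[0,0,0,0.006,0,0,0, 0,0,0,0.012,0,0,0, 0,0,0,0.012,0,0,0]'
```

```text
clock: 5.15
tool_pos: [0.5719, -0.2297, 0.0625]
eef_rot: [-0.053, 0.999, -0.001, 0.002]
contact_force: [-1.0, 1.7, 23.3]
opening: 0.006
finger_force: 11.1
```

The press hit a hard stop. Next I lift and shift 80 mm along the console to the blue rocker.

```bash
python3 -m pendant '[0,0,0,-0.2,0,0,0, 0,0,0,-0.4,0,0,0, 0,0,0.1,-0.4,0,0,0, 0,0,0.3,-0.4,0,0,0, 0,0,0.53,-0.4,0,0,0, 0,0,0.53,-0.4,0,0,0, 0,0,0.53,-0.4,0,0,0]'
python3 - <<'E'
from plant import r
from h import *
d=r.snapshot('side')
cv2.imwrite('pics/s2.png',cv2.resize(d['img'][190:400,200:440,::-1],None,fx=2.4,fy=2.4))
E
```

```text
clock: 5.85
tool_pos: [0.5601, -0.1494, 0.1183]
eef_rot: [-0.055, 0.999, 0.0, -0.001]
contact_force: [-0.5, -0.4, -1.1]
opening: 0.004
finger_force: 0.0
```

View pics/s2.png

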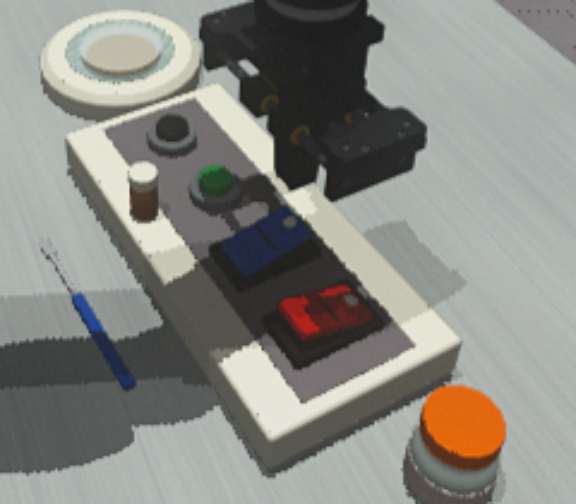

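The picture shows red tipped over, with its dot end down at (350,300), and the tip above the blue dot at (290,222). Now I press blue.

```bash
python3 -m pendant '[0,-0.01,0,0.12,0,0,0, 0,-0.01,0,0.2,0,0,0, 0,-0.01,0,0.26,0,0,0, 0,-0.01,0,0.3,0,0,0, 0,-0.01,0,0.33,0,0,0, 0,-0.01,0,0.36,0,0,0, 0,-0.01,0,0.385,0,0,0, 0,-0.01,0,0.395,0,0,0, 0,-0.01,0,0.4,0,0,0, 0,-0.01,0,0.4,0,0,0]'
```

```text
clock: 6.9
tool_pos: [0.564, -0.1511, 0.0622]
eef_rot: [-0.053, 0.999, -0.001, 0.002]
contact_force: [-3.5, -0.1, 24.0]
opening: 0.007
finger_force: 11.1
```

```bash
python3 -m pendant '[0,0,0,-0.2,0,0,0, 0,0,0,-0.4,0,0,0, 0,0.05,0.15,-0.4,0,0,0, 0,0.12,0.35,-0.4,0,0,0, 0,0.19,0.54,-0.4,0,0,0, 0,0.19,0.54,-0.4,0,0,0, 0,0.19,0.54,-0.4,0,0,0, 0,0.19,0.54,-0.4,0,0,0]'
python3 - <<'E'
from plant import r
from h import *
print(r.get_state()['tool_pos'])
d=r.snapshot('side')
cv2.imwrite('pics/s3.png',cv2.resize(d['img'][190:400,200:440,::-1],None,fx=2.4,fy=2.4))
E
```

```text
clock: 7.7
tool_pos: [0.526, -0.0744, 0.1191]
eef_rot: [-0.053, 0.999, -0.0, 0.0]
contact_force: [-0.1, -0.1, -0.1]
opening: 0.005
finger_force: 0.0
[ 0.52599989 -0.07440741  0.11905752]
```

View pics/s3.png

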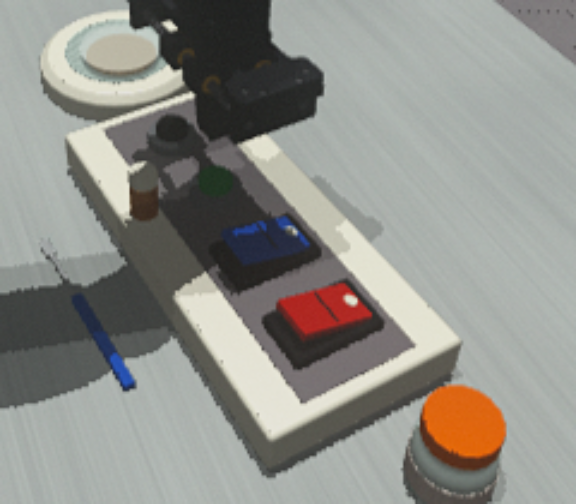

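Both rockers are on, with the dots down at (350,300) and (290,230), and the tip is above the green button at (215,180). Now I press start.

```bash
python3 -m pendant '[0,0,0,0.15,0,0,0, 0,0,0,0.26,0,0,0, 0,0,0,0.32,0,0,0, 0,0,0,0.36,0,0,0, 0,0,0,0.38,0,0,0, 0,0,0,0.39,0,0,0, 0,0,0,0.4,0,0,0, 0,0,0,0.405,0,0,0, 0,0,0,0.405,0,0,0]'
```

```text
clock: 8.65
tool_pos: [0.5255, -0.0742, 0.0611]
eef_rot: [-0.053, 0.999, -0.001, 0.0]
contact_force: [-4.8, -1.1, 24.6]
opening: 0.005
finger_force: 12.0
```

```bash
python3 -m pendant '[0,0,0,-0.15,0,0,0, 0,0,0,-0.4,0,0,0, 0,0,0,-0.7,0,0,0, 0,0,0,-1,0,0,0, 0,0,0,-1,0,0,0, 0,0,0,-1,0,0,0, 0,0,0,-1,0,0,0]'
python3 -m pendant '[0,0.2,0,-0.1,0,0,0, 0,0.4,0,-0.2,0,0,0, 0,0.4,0,-0.2,0,0,0, 0,0.4,0,-0.2,0,0,0, 0,0.4,0,-0.2,0,0,0]'
python3 - <<'E'
from plant import r
from h import *
d=r.snapshot('side')
cv2.imwrite('pics/s4.png',cv2.resize(d['img'][190:400,200:440,::-1],None,fx=2.4,fy=2.4))
E
```

```text
clock: 9.35
tool_pos: [0.5249, -0.0732, 0.2075]
eef_rot: [-0.053, 0.999, 0.0, -0.001]
contact_force: [-0.8, -0.6, 0.8]
opening: 0.007
finger_force: 0.0
clock: 9.85
tool_pos: [0.4666, -0.0793, 0.2375]
eef_rot: [-0.054, 0.999, 0.0, -0.0]
contact_force: [0.9, 0.7, 0.0]
opening: 0.007
finger_force: 0.0
```

View pics/s4.png

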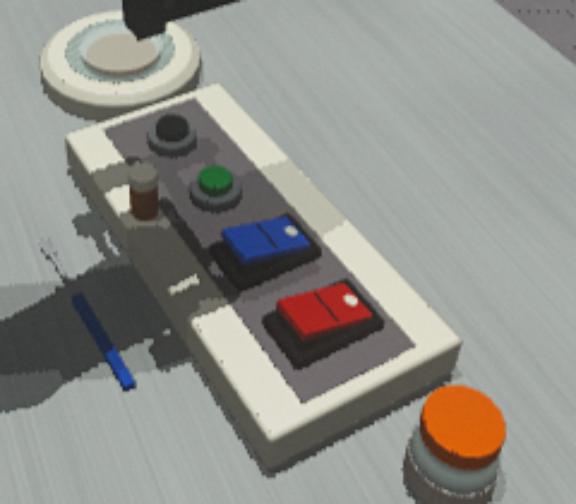

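The picture shows both rockers on, with dots at (291,230) and (350,300). The green button is back up at (215,180), and the vial, dish, jar and spatula have not moved.

```bash
python3 -c "
from plant import r;print(r.finish_job())"
```

```text
the job is handed in; nothing more can be done
None
```

I switched on the red rocker, then the blue, then pressed the green start button and let it come back up; black was not pressed, nothing looked moved in the last picture, and I handed the job in at about 10 s (no verdict was returned).

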